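# Turn the keyed shaft between centres until its key is on top

### The arm

A 6-joint arm with a two-finger parallel gripper is mounted at the origin on a cart in front of the work surface, level with it; the furniture and walls round the work are solid. World frame = base frame: x ahead of the robot, y to its left, z up, the work surface at z = 0. Lengths are in m, angles in rad, forces in N, time in s.
With the tool pointing down it reaches from about 0.225 to 0.875 m from the base axis. Payload 3.4 kg.
Tool frame: the origin (TCP) lies midway between the tips of the shut fingers; the grasp point (between the pads) lies behind it (manip.grip_point_offset is the z of the grasp point in the tool frame, in m); z points along the fingers, x is the direction in which the jaws open and shut, and the axes are right-handed (so a half turn about z gives the same grasp; the last joint's range is limited). The gripper opens to 85 mm and grips with 20 to 120 N. Pads are 22 mm wide; open, the fingers measure 114 mm over their backs; the gripper's body (76 mm by 85 mm) begins 54 mm behind the grasp point. The pads swing forward as they close: fully open they stand 13 mm farther back than shut.
Start: joints at [-1.29, 0.276, 1.505, -0, 1.361, -0.121], TCP at [0.225, -0.529, 0.231] pointing down, gripper open.
Joint ranges: [-2.89, 2.89], [-0.75, 2.08], [0.22, 2.7], [-1.18, 4.32], [0.11, 2.71], [-2.7, 2.7]. Speed limits (rad/s): [2.57, 2.57, 3.14, 3.14, 3.14, 3.14].

### API

Orientations are given as a unit quaternion [w, x, y, z].
In Python, from rig import manip, eyes, recognise, regions_of, mark_of gives the robot as it stands.
- The arm moves only by the shell command python3 -m inch 'ROWS' [FORCE]. ROWS is JSON, a list of rows, each a list of 5 numbers: the gripper command: -1 is shut, 1 is fully open, values between are in proportion, then the shift along the tool's x, y, z in mm, then the turn about the tool's z in degrees. A call has 1 to 20 rows; each row shifts and turns the pose as measured when the row begins, along the tool's axes as they then stand; what a row does not reach is not made up. A row lasts 1/12 s, in which the tool goes at most 41.7 mm and 7.16 degrees, less where a joint would pass 70% of its speed; a pose out of reach is approached as far as the arm can. A call with a gripper value outside its range is refused whole. The fingers move at their own pace and stop on an object; FORCE is the grip in N (left out, the last holds). Time passes only in rows, so rows that do not move let the fingers close. It gives the time, the measured TCP pose, the force and the opening at its end, in the units of the state.
- manip.get_state(): the state, without advancing time (a new reading comes with each control period).
- eyes.get_image(name): name is "side" or "top" or "wrist"; returns a dict with "frame" (420x560x3 uint8, red, green, blue), "K" (3x3 intrinsics, pixels), "rvec" (rotation vector, rad) and "tvec" (3), from world to camera coordinates, as OpenCV has them; the wrist camera has in their place "mount" (4x4, takes a point from camera to tool coordinates, whose origin is the TCP and whose axes are the tool frame's). Camera axes: x right, y down, z forward; pixel columns grow to the right and rows downward; lengths in m; the calibration is good to about 2 mm. A picture is of the moment at which its call begins: read the wrist's pose just before it. There is no depth.
- manip.sign_off(): hands the job in, once; it reports no verdict.
Trained networks look in a picture, given as the dict that the camera call returned (one of the last four; its "shot" number tells which), for a name from the list of things; names that differ only in an ending like _2 or _b are one class to them, and where a whole thing is asked for, a point or a joint stands for the part that bears it (a point fixed in the world has none). Each returns a list of dicts, best first, with "confidence" (0 to 1); they miss things now and then, are a little off and sometimes report something else, mostly with a low value. They report only what shows in the picture. A call takes as long as a camera call. They do not tell look-alikes from the thing itself.
- recognise(picture, target): "bbox" ([left, top, width, height] in pixels, round what is visible of it).
- regions_of(picture, target): "mask" (420x560 bool, what is visible of it) and "bbox" ([left, top, width, height] in pixels, round what is visible of it).
- mark_of(picture, target): "point" ([row, column] in pixels: a listed point, or the origin of a listed thing).
The state is a dict: "clock": time; "qpos": joint angles; "qd": joint speeds; "effort": joint torques, N m; "position": TCP position; "ee_rot": TCP orientation; "contact_force": force on the tool from outside, world axes, zero at the start; "moment": the same for the moment, N m; "width": finger opening in m.
Only numpy, scipy, OpenCV 4.12 (cv2) and the standard library are available. Lean on these libraries where they do the work, as an engineer would, in place of code of your own. Each camera call takes 0.05 s, during which the arm holds its last target.

### The job

Two keyed steel shafts sit between bench centres, each with a driving dog whose tail serves to turn it. Turn the thick shaft until its long key faces straight up, ready for its pulley, and let go. Leave the thin shaft as it is.

Things in the scene. Friction and masses are not known exactly. Their poses are not given: they have to be found in the camera images.
- thick_stand: Fixed bench-centres fixture with the thick shaft (steel, 46 mm thick, 76 mm long). Aluminium base 74 x 210 x 14 mm, grey posts 40 mm wide, 100 mm tall, 84 mm either side of the middle. Origin: centre of the underside; y along the shaft, whose axis is 80 mm above the origin; x across, z up. A like fixture holds the thin shaft (22 mm thick); either may be left or right
- thick_shaft (a joint): Thick shaft's turn, rad: 0 when its key (dark bar along the shaft, 8 x 50 mm, 4 mm proud) faces up, positive when the key leans to the fixture's -x side, where it starts. Range -1.0 to 1.6; friction of 0.15 N m holds it where it is left. The dog's tail stands 0.52 rad (30 degrees) from the key towards +x: it leans (0.52 - value) from upright to +x, so 30 degrees when the key is up
- thick_shaft_tail (a point): Grip point in the middle of the tail of the thick shaft's driving dog: a straight radial grey bar, 12 mm thick along the shaft, 14 mm wide, its end 88 mm from the shaft's axis. The point is 72 mm from the axis, 43 mm from the fixture's middle to +y; it swings in the fixture's x-z plane about the axis. y axis along the shaft
- thin_shaft_tail (a point): The same point (72 mm from the axis) on the equal dog of the thin shaft, in the other fixture; this shaft must not be turned
There are look-alikes about, which are no part of the job. What is shaped like the thick_stand but blue is not meant.

How it is judged:
By the outcome, as a careful person would: the job done as asked, in the order asked, and still so for the second after the job is handed in, with the robot touching nothing.
It also fails if it takes over 32 s, if anything falls off the work surface, if the arm or the gripper's body presses on something with over 40 N, if the wrist force passes 120 N, or if a joint passes its speed limit or range.

## Working session

There is one attempt and no reset: what is moved stays moved. The work goes in short steps, Python scripts to look and compute and a shell command to move; the robot and the scene stay as the last step left them, time stands still between calls to the robot, and variables do not carry over. Pictures are saved under pics/ and viewed, and the job is handed in when it is done.

```bash
ls; mkdir -p pics; cat > h.py <<'E'
from rig import manip, eyes, recognise, regions_of, mark_of
import numpy as np, cv2
def save(p,n): cv2.imwrite(n, cv2.cvtColor(p['frame'],cv2.COLOR_RGB2BGR))
E
python3 - <<'E'
from h import *
s=manip.get_state(); print(s); print(manip.grip_point_offset)
for n in ['side','top']:
    p=eyes.get_image(n); save(p,f'pics/{n}0.png')
    print(n,p['K'],p['rvec'],p['tvec'])
    for t in ['thick_stand','thick_shaft_tail','thin_shaft_tail']:
        print(t,[(m['point'],m['confidence']) for m in mark_of(p,t)])
    for t in ['thick_stand','thick_shaft']:
        print(t,[(m['bbox'],m['confidence']) for m in recognise(p,t)])
E
```

```text
pics
{'clock': 0.0, 'qpos': array([-1.29003281e+00,  2.76601579e-01,  1.50612867e+00,  9.30653805e-06,
        1.36072089e+00, -1.21024306e-01]), 'qd': array([-1.71677812e-03,  2.14770156e-03,  2.14864887e-03, -5.79023642e-05,
       -7.09142853e-04,  1.32459001e-04]), 'effort': array([-9.16288154e-04, -4.16783845e+01, -2.45808131e+01, -1.68753236e-04,
        1.11560914e-02,  4.72215078e-06]), 'position': array([ 0.22469851, -0.52869928,  0.23043775]), 'ee_rot': array([-6.06018784e-04,  8.33984836e-01, -5.51786580e-01, -7.04453475e-04]), 'contact_force': array([ 0.28391305, -0.25437639,  0.03843536]), 'moment': array([ 0.02601374,  0.04000307, -0.01590621]), 'width': 0.08545440287283172}
-0.0187
side [[480.05889983   0.         283.17886648]
 [  0.         480.05889983 202.7720604 ]
 [  0.           0.           1.        ]] [ 2.00696598  0.0080274  -0.03391953] [-0.58864551  0.06468727  1.26641433]
thick_stand [([257.4, 247.8], 0.81), ([340.4, 346.4], 0.71)]
thick_shaft_tail [([260.5, 363.5], 0.71), ([191.1, 231.8], 0.61)]
thin_shaft_tail [([144.5, 260.0], 0.54)]
thick_stand [([320.5, 250.7, 57.5, 138.5], 0.76), ([230.1, 186.2, 38.5, 95.8], 0.61)]
thick_shaft [([334.6, 254.1, 35.7, 78.0], 0.58), ([228.8, 181.4, 30.3, 58.9], 0.57)]
top [[385.28990578   0.         277.62623599]
 [  0.         385.28990578 208.6734384 ]
 [  0.           0.           1.        ]] [ 2.18655538 -2.20948604  0.07709668] [-0.08523823  0.6009061   1.07027504]
thick_stand [([241.2, 297.8], 0.62)]
thick_shaft_tail [([150.4, 400.2], 0.62), ([255.7, 289.5], 0.58)]
thin_shaft_tail [([243.4, 147.0], 0.67)]
thick_stand [([361.9, 144.9, 90.2, 40.7], 0.87), ([258.6, 222.8, 81.0, 39.6], 0.63)]
thick_shaft [([384.4, 144.7, 48.3, 33.1], 0.87), ([278.5, 229.8, 43.0, 30.5], 0.65)]
```

View pics/side0.png

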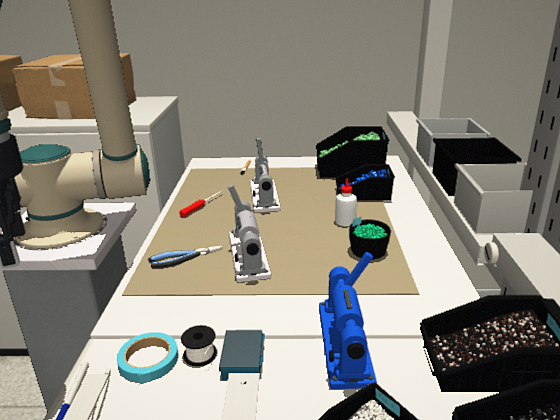

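View pics/top0.png

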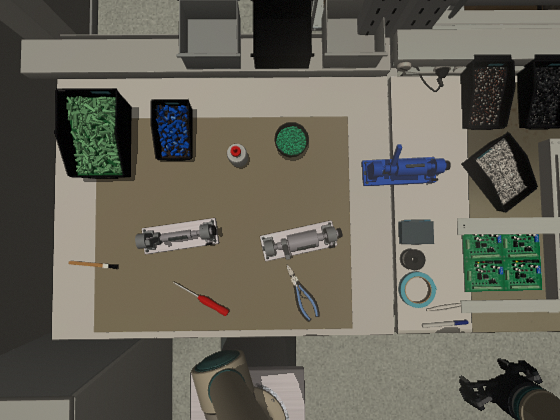

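```bash
python3 - <<'E'
import cv2
a=cv2.imread('pics/top0.png')[205:290,235:365]; a=cv2.resize(a,None,fx=6,fy=6,interpolation=cv2.INTER_CUBIC); cv2.imwrite('pics/topz.png',a)
a=cv2.imread('pics/side0.png')[170:290,190:310]; a=cv2.resize(a,None,fx=5,fy=5,interpolation=cv2.INTER_CUBIC); cv2.imwrite('pics/sidez.png',a)
E
```

```text
(no output)
```

View pics/topz.png

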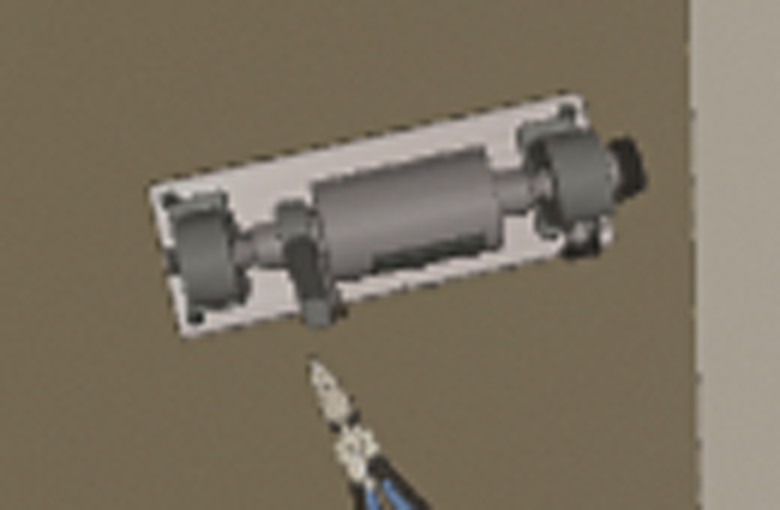

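View pics/sidez.png

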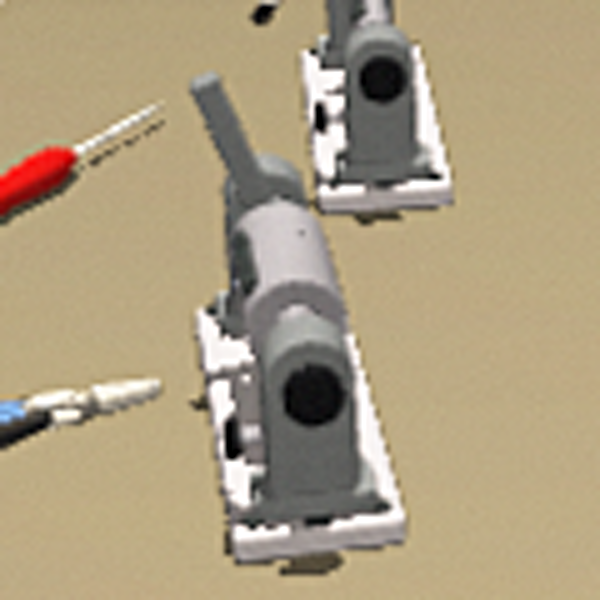

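```bash
cat > fit.py <<'E'
from h import *
from scipy.optimize import least_squares
Rz=lambda a:np.array([[np.cos(a),-np.sin(a),0],[np.sin(a),np.cos(a),0],[0,0,1]])
def proj(p,X): return cv2.projectPoints(np.asarray(X,float).reshape(-1,3),p['rvec'],p['tvec'],p['K'],None)[0].reshape(-1,2)
def W(q,P): return (Rz(q[2])@np.asarray(P,float).T).T+[q[0],q[1],0]
def tail(q,th,r=.072): # th=joint value
    a=.52-th; return W(q,[[r*np.sin(a),.043,.08+r*np.cos(a)]])[0]
E
python3 - <<'E'
from fit import *
T=eyes.get_image('top'); S=eyes.get_image('side')
tz=lambda x,y:(235+x/6-.4,205+y/6-.4)
sz=lambda x,y:(190+x/5-.4,170+y/5-.4)
# top-side corners z=.014 : (+x,+y),( +x,-y),(-x,+y)
tc=np.array([tz(150,185),tz(580,93),tz(185,335)]); P3=[[.037,.105,.014],[.037,-.105,.014],[-.037,.105,.014]]
sc=np.array([sz(405,515),sz(235,535),sz(203,308)]); P3s=[[.037,-.105,.014],[-.037,-.105,.014],[-.037,.105,.014]]
tailT=np.array(tz(320,310)); tailS=np.array(sz(203,85))
tp=lambda q:W(q,[[.088*np.sin(.52-q[3]),.043,.08+.088*np.cos(.52-q[3])]])
f=lambda q,s=1:np.r_[(proj(T,W(q,P3))-tc).ravel(),(proj(S,W(q,P3s))-sc).ravel(),(proj(T,tp(q))[0]-tailT),(proj(S,tp(q))[0]-tailS)]
r=least_squares(f,[.5,-.05,.2,1]); print(r.x,r.fun.round(1))
print('tail pt',tail(r.x,r.x[3]), 'target',tail(r.x,0),'axis pt',W(r.x,[[0,.043,.08]]))
np.save('q.npy',r.x)
for th in (.8,.9,1,1.1,1.2,1.3): print(th,proj(T,tail(r.x,th)),proj(S,tail(r.x,th)))
for n,p in(('top',T),('side',S)):
    im=cv2.cvtColor(p['frame'],cv2.COLOR_RGB2BGR).copy()
    for c in proj(p,np.r_[W(r.x,P3),W(r.x,P3s),tp(r.x),[tail(r.x,r.x[3])],W(r.x,[[0,-.084,.08],[0,.084,.08]])]): cv2.circle(im,tuple(int(round(v)) for v in c),1,(0,0,255),-1)
    x0,y0=(225,195) if n=='top' else (180,170)
    cv2.imwrite(f'pics/fit_{n}.png',cv2.resize(im[y0:y0+120,x0:x0+150],None,fx=5,fy=5))
E
```

```text
[ 0.51179907 -0.14950535  0.19549325  0.8618131 ] [-0.2 -0.9  0.7 -0.8 -0.7 -0.1  0.4  0.7 -0.3  0.7 -1.1 -0.3 -0.2  0.4
 -0.3 -1.4]
tail pt [ 0.47977191 -0.11201248  0.14783469] target [ 0.53854022 -0.10037504  0.14248298] axis pt [[ 0.5034463  -0.10732442  0.08      ]]
0.8 [[286.75183094 252.4718776 ]] [[234.56533475 190.35675571]]
0.9 [[287.28567806 255.12760922]] [[231.63047096 191.56259523]]
1 [[287.78477865 257.64781123]] [[228.83332029 193.02744123]]
1.1 [[288.24341241 260.00327019]] [[226.2041671  194.73516767]]
1.2 [[288.65652489 262.16758613]] [[223.77125307 196.66683998]]
1.3 [[289.01979528 264.11754865]] [[221.56041194 198.80098519]]
```

View pics/fit_top.png

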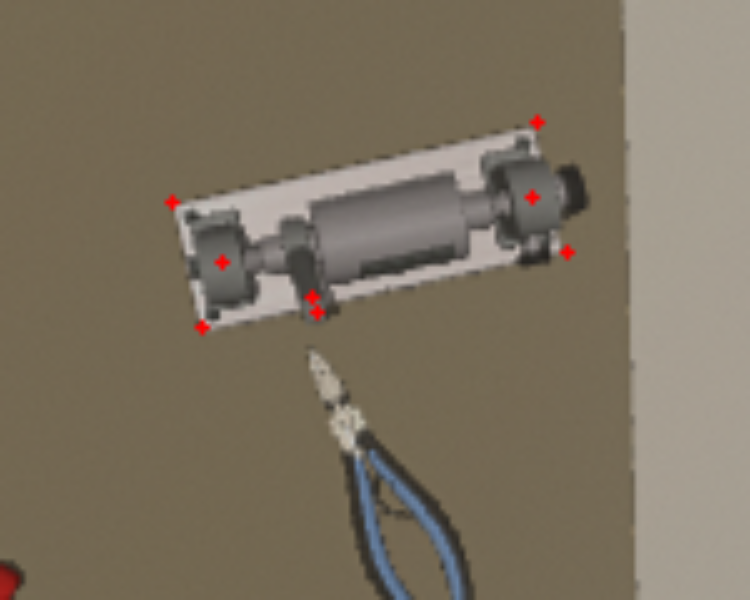

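View pics/fit_side.png

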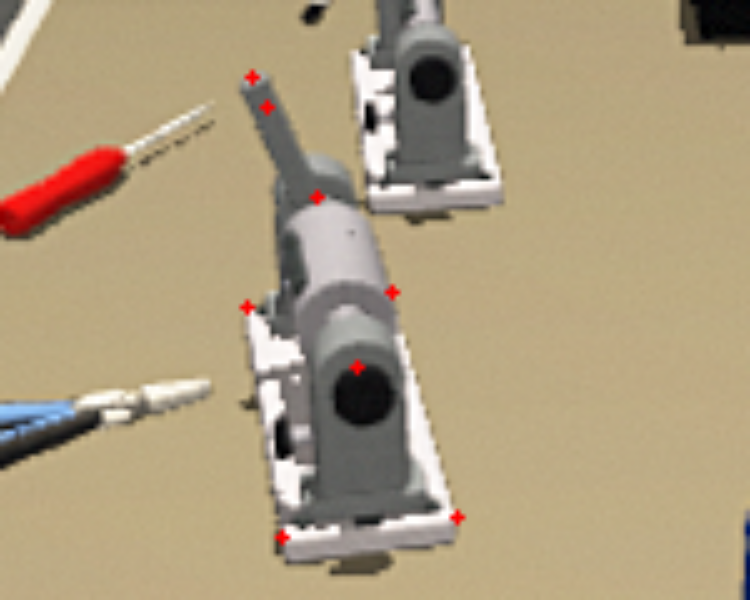

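```bash
cat > plan.py <<'E'
from fit import *
from scipy.spatial.transform import Rotation as Ro
def info(target=None,yaw=None):
    s=manip.get_state(); w,x,y,z=s['ee_rot']; R=Ro.from_quat([x,y,z,w]).as_matrix()
    print('t',s['clock'],'tcp',s['position'].round(4),'q',s['qpos'].round(3),'F',s['contact_force'].round(1),'M',s['moment'].round(2),'w',s['width'].round(4))
    print('tool x',R[:,0].round(3),'y',R[:,1].round(3),'z',R[:,2].round(3))
    if target is not None: print('shift mm',(R.T@(np.asarray(target)-s['position'])*1e3).round(1))
    if yaw is not None:
        d=np.array([-np.sin(yaw),np.cos(yaw),0]); v=R.T@d; a=np.degrees(np.arctan2(v[1],v[0])); print('turn about tool z',a,(a+90)%180-90, (a+180)%360-180)
    return s,R
E
python3 - <<'E'
from plan import *
q=np.load('q.npy')
t=tail(q,.88); t[2]=.27; info(t,q[2])
E
```

```text
Traceback (most recent call last):
  File "plan.py", line 5, in info
    print('t',s['clock'],'tcp',s['position'].round(4),'q',s['qpos'].round(3),'F',s['contact_force'].round(1),'M',s['moment'].round(2),'w',s['width'].round(4))
                                                                                                                                          ^^^^^^^^^^^^^^^^
AttributeError: 'float' object has no attribute 'round'
```

```bash
sed -i "s/s\['width'\].round(4)/round(s['width'],4)/" plan.py; python3 - <<'E'
from plan import *
q=np.load('q.npy')
t=tail(q,.88); t[2]=.27; info(t,q[2])
E
```

```text
t 0.7 tcp [ 0.2249 -0.5292  0.2313] q [-1.29   0.276  1.505 -0.     1.361 -0.121] F [ 0.4 -0.5  0.5] M [0.04 0.01 0.01] w 0.0852
tool x [ 0.391 -0.92   0.   ] y [-0.92  -0.391  0.   ] z [ 0. -0. -1.]
shift mm [-284.6 -396.6  -38.7]
turn about tool z -168.17931774678718 11.820682253212823 -168.17931774678718
```

```bash
python3 -m inch '[[1,-18,-25,-4,0],[1,-18,-25,-4,0],[1,-18,-25,-4,0],[1,-18,-25,-3,0],[1,-18,-25,-3,0],[1,-18,-25,-3,0],[1,-18,-25,-3,0],[1,-18,-25,-3,0],[1,-18,-25,-2,0],[1,-18,-25,-2,0],[1,-18,-25,-2,0],[1,-18,-25,-2,0],[1,-18,-25,-2,0],[1,-18,-25,-1,0],[1,-18,-25,-1,0],[1,0,0,0,6],[1,0,0,0,6],[1,0,0,0,0]]' 20
python3 - <<'E'
from plan import *
q=np.load('q.npy')
t=tail(q,.88); t[2]=.27; info(t,q[2])
E
```

```text
clock: 2.2
position: [0.4765, -0.1169, 0.2722]
ee_rot: [-0.001, 0.768, -0.64, 0.004]
contact_force: [0.3, 0.5, 0.4]
width: 0.0856
t 2.2 tcp [ 0.4765 -0.1169  0.2722] q [-0.382  0.121  1.606 -0.     1.406  1.008] F [0.3 0.5 0.4] M [ 0.01 -0.01  0.05] w 0.0856
tool x [ 0.18  -0.984  0.005] y [-0.984 -0.18  -0.007] z [ 0.008 -0.004 -1.   ]
shift mm [-4.2 -2.9  2.2]
turn about tool z 179.175542310798 -0.8244576892020063 179.175542310798
```

```bash
python3 - <<'E'
from plan import *
import pickle
s,R=info(); p=eyes.get_image('wrist'); save(p,'pics/w1.png'); print(p['mount'].round(4))
pickle.dump((s,R,p),open('w1.pkl','wb'))
for t in ['thick_shaft_tail','thick_stand']: print([(m['point'],m['confidence']) for m in mark_of(p,t)])
print([(m['bbox'],m['confidence']) for m in recognise(p,'thick_shaft')])
q=np.load('q.npy')
def pw(X):
    Xt=(np.asarray(X)-s['position'])@R; M=np.linalg.inv(p['mount']); Xc=Xt@M[:3,:3].T+M[:3,3]; u=Xc@p['K'].T; return u[:,:2]/u[:,2:]
print(pw([tail(q,.86),tail(q,.95),tail(q,.86,.088)]))
E
```

```text
t 2.2 tcp [ 0.4765 -0.1169  0.2722] q [-0.382  0.121  1.606 -0.     1.406  1.008] F [0.3 0.5 0.4] M [ 0.01 -0.01  0.05] w 0.0856
tool x [ 0.18  -0.984  0.005] y [-0.984 -0.18  -0.007] z [ 0.008 -0.004 -1.   ]
[[ 1.000e+00 -8.000e-04  1.000e-04  6.000e-04]
 [ 7.000e-04  9.612e-01  2.757e-01 -7.000e-02]
 [-3.000e-04 -2.757e-01  9.612e-01 -1.419e-01]
 [ 0.000e+00  0.000e+00  0.000e+00  1.000e+00]]
[([201.2, 270.9], 0.62)]
[([152.5, 309.5], 0.57)]
[([250.2, 132.8, 135.0, 89.1], 0.67)]
[[271.66410192 200.1288539 ]
 [271.86334429 206.79907128]
 [271.52797508 211.94127863]]
```

View pics/w1.png

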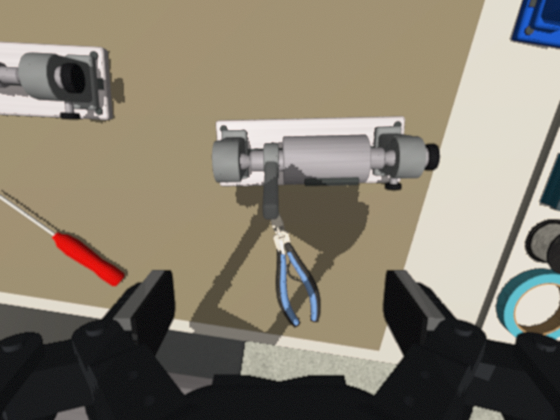

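```bash
python3 - <<'E'
import cv2
a=cv2.imread('pics/w1.png')[105:230,205:330]; cv2.imwrite('pics/w1z.png',cv2.resize(a,None,fx=4.8,fy=4.8,interpolation=cv2.INTER_CUBIC))
a=cv2.imread('pics/w1.png')[105:230,325:450]; cv2.imwrite('pics/w1zz.png',cv2.resize(a,None,fx=4.8,fy=4.8,interpolation=cv2.INTER_CUBIC))
E
```

```text
(no output)
```

View pics/w1z.png

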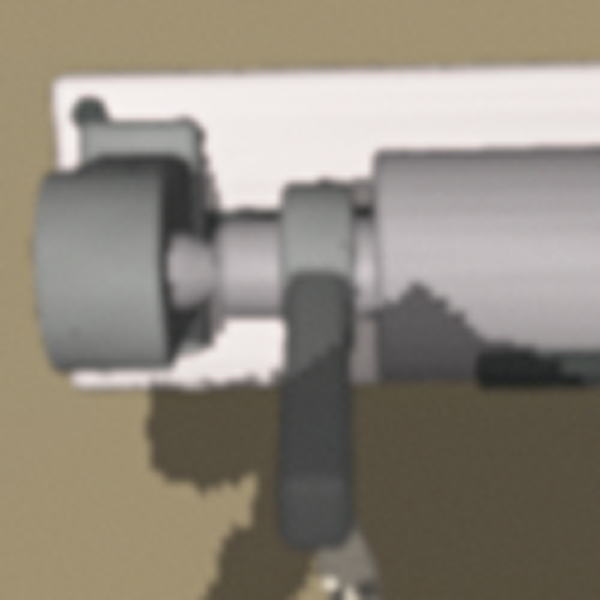

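View pics/w1zz.png

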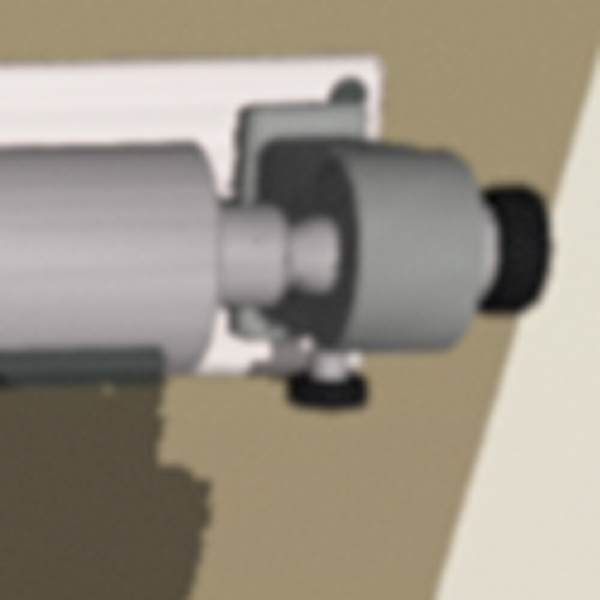

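```bash
python3 - <<'E'
from plan import *
import pickle
s,R,p=pickle.load(open('w1.pkl','rb'))
def pw(X):
    Xt=(np.asarray(X)-s['position'])@R; M=np.linalg.inv(p['mount']); Xc=Xt@M[:3,:3].T+M[:3,3]; u=Xc@p['K'].T; return u[:,:2]/u[:,2:]
a=lambda x,y:(204.6+x/4.8,104.6+y/4.8); b=lambda x,y:(324.6+x/4.8,104.6+y/4.8)
P3=[[.037,.105,.014],[.037,-.105,.014]]; c=np.array([a(53,73),b(382,56)])
def corner(q,l):
    t=.52-q[3]; return W(q,[[.088*np.sin(t)+l*np.cos(t),.043,.08+.088*np.cos(t)-l*np.sin(t)]])
e=np.array([a(317,485),a(317,549)])
f=lambda q:np.r_[(pw(W(q,P3))-c).ravel(),(pw(np.r_[corner(q,.007),corner(q,-.007)])-e).ravel()]
q0=np.load('q.npy'); print(f(q0).round(1))
r=least_squares(f,q0); print(r.x,r.fun.round(1)); q=r.x
m=(q+q0)/2; np.save('q2.npy',m); print(m, tail(q,q[3]),tail(m,m[3]))
t=tail(m,m[3]); off=manip.grip_point_offset
info(t+[0,0,off],m[2]); info(t+[0,0,.035],m[2])
E
```

```text
[ 0.1 -1.7  2.9 -1.2  0.7 -1.4  1.1  0.7]
[ 0.51015793 -0.14881824  0.19981403  0.84377026] [-0.9  0.2  1.8 -0.2 -0.6 -1.1 -0.   1.3]
[ 0.5109785  -0.14916179  0.19765364  0.85279168] [ 0.47917244 -0.11122039  0.14825907] [ 0.47947142 -0.11161784  0.14804965]
t 2.4 tcp [ 0.4758 -0.1183  0.2721] q [-3.850e-01  1.210e-01  1.607e+00 -1.000e-03  1.406e+00  1.004e+00] F [0.3 0.9 0.8] M [ 0.05  0.04 -0.  ] w 0.0854
tool x [ 0.181 -0.983  0.005] y [-0.983 -0.181 -0.006] z [ 0.007 -0.004 -1.   ]
shift mm [ -6.6  -3.9 142.7]
turn about tool z 179.12636918897522 -0.8736308110247819 179.12636918897522
t 2.4 tcp [ 0.4758 -0.1183  0.2721] q [-3.850e-01  1.210e-01  1.607e+00 -1.000e-03  1.406e+00  1.004e+00] F [0.3 0.9 0.8] M [ 0.05  0.04 -0.  ] w 0.0854
tool x [ 0.181 -0.983  0.005] y [-0.983 -0.181 -0.006] z [ 0.007 -0.004 -1.   ]
shift mm [-6.3 -4.3 89. ]
turn about tool z 179.12636918897522 -0.8736308110247819 179.12636918897522
```

```bash
python3 -m inch '[[1,-4,-2,5,-1],[1,-3,-2,25,0],[1,0,0,30,0],[1,0,0,25,0],[1,0,0,20,0],[0.3,0,0,16,0],[0.2,0,0,12,0],[0,0,0,9,0],[-0.1,0,0,0,0]]' 20
python3 - <<'E'
from plan import *
m=np.load('q2.npy')
t=tail(m,m[3]); off=manip.grip_point_offset
info(t+[0,0,off],m[2])
p=eyes.get_image('wrist'); save(p,'pics/w2.png')
E
```

```text
clock: 3.15
position: [0.4793, -0.1139, 0.1238]
ee_rot: [-0.002, 0.776, -0.63, 0.006]
contact_force: [0.4, 0.2, -0.5]
width: 0.0395
t 3.15 tcp [ 0.4793 -0.1139  0.1238] q [-3.740e-01  2.360e-01  1.853e+00 -1.000e-03  1.041e+00  9.900e-01] F [ 0.4  0.2 -0.5] M [0.02 0.04 0.02] w 0.0395
tool x [ 0.206 -0.979  0.007] y [-0.979 -0.206 -0.01 ] z [ 0.011 -0.005 -1.   ]
shift mm [-2.2 -0.7 -5.6]
turn about tool z -179.4546387074615 0.5453612925385016 -179.4546387074615
```

View pics/w2.png

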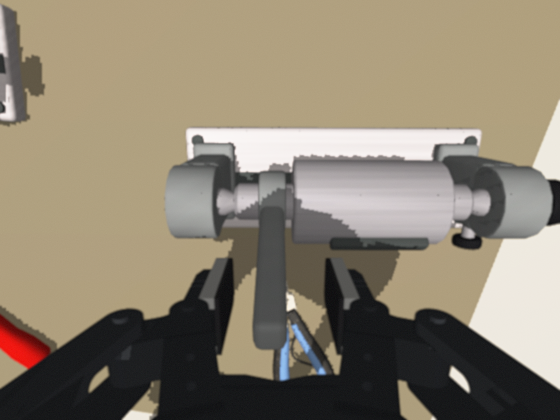

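```bash
python3 -m inch '[[-0.2,-2.2,-0.7,-5,0.5],[-0.5,0,0,0,0],[-0.8,0,0,0,0],[-1,0,0,0,0],[-1,0,0,0,0],[-1,0,0,0,0]]' 20
python3 - <<'E'
from plan import *
m=np.load('q2.npy')
t=tail(m,m[3]); off=manip.grip_point_offset
s,R=info(t+[0,0,off],m[2])
g=s['position']+R[:,2]*off; A=W(m,[[0,.043,.08]])[0]; v=Rz(m[2]).T@(g-A); print('grip rel axis',v, 'r',np.hypot(v[0],v[2]))
p=eyes.get_image('wrist'); save(p,'pics/w3.png')
E
```

```text
clock: 3.7
position: [0.4805, -0.1103, 0.1314]
ee_rot: [-0.004, 0.773, -0.634, 0.007]
contact_force: [1.8, -1.3, -4.5]
width: 0.0114
t 3.7 tcp [ 0.4805 -0.1103  0.1314] q [-0.369  0.227  1.843  0.003  1.057  1.003] F [ 1.8 -1.3 -4.5] M [ 0.25 -0.07  0.11] w 0.0114
tool x [ 0.196 -0.98   0.006] y [-0.98  -0.197 -0.014] z [ 0.015 -0.003 -1.   ]
shift mm [1.1 1.3 2.1]
turn about tool z -179.98790285626876 0.012097143731239157 -179.98790285626876
grip rel axis [-0.02249444  0.00120315  0.07012913] r 0.07364845552553641
```

View pics/w3.png

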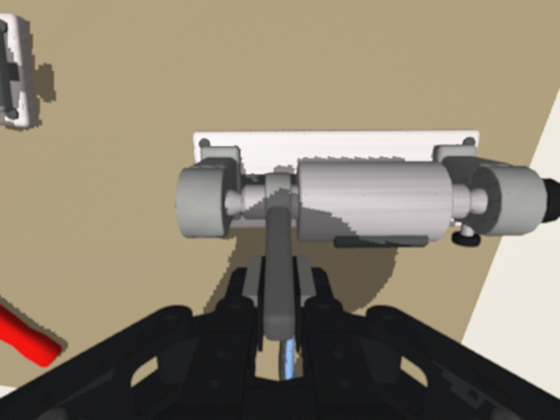

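```bash
python3 -m inch '[[-1,0,-6,-1.6,0],[-1,0,-6,-1.2,0],[-1,0,-6,-0.6,0],[-1,0,-6,0,0],[-1,0,-6,0.4,0],[-1,0,-6,0.8,0],[-1,0,0,0,0]]' 20
cat > chk.py <<'E'
from plan import *
m=np.load('q2.npy')
off=manip.grip_point_offset
s,R=info(None,m[2])
g=s['position']+R[:,2]*off; A=W(m,[[0,.043,.08]])[0]; v=Rz(m[2]).T@(g-A); print('grip rel axis',v, 'r',np.hypot(v[0],v[2]),'ang',np.arctan2(v[0],v[2]),'value',.52-np.arctan2(v[0],v[2]))
E
python3 chk.py
```

```text
clock: 4.33
position: [0.5025, -0.1058, 0.1346]
ee_rot: [0.01, 0.775, -0.632, -0.005]
contact_force: [2.4, -0.5, -11.2]
width: 0.0112
t 4.3333 tcp [ 0.5025 -0.1058  0.1346] q [-0.332  0.269  1.772 -0.017  1.116  1.045] F [  2.4  -0.5 -11.2] M [ 0.1  -0.42  0.06] w 0.0112
tool x [ 0.201 -0.98   0.005] y [-0.979 -0.2    0.022] z [-0.02  -0.009 -1.   ]
turn about tool z -179.76027114196404 0.23972885803596 -179.76027114196404
grip rel axis [0.00059645 0.00130714 0.07327148] r 0.07327390461452074 ang 0.008140146797055004 value 0.511859853202945
```

```bash
python3 -m inch '[[-1,0,-6,0.6,0],[-1,0,-6,1.0,0],[-1,0,-6,1.4,0],[-1,0,-6,1.8,0],[-1,0,-6,2.2,0],[-1,0,-6,2.6,0],[-1,0,0,0,0]]' 20
python3 chk.py
```

```text
clock: 4.92
position: [0.5303, -0.1001, 0.1284]
ee_rot: [0.018, 0.775, -0.632, -0.011]
contact_force: [-0.2, -1.7, -8.4]
width: 0.0113
t 4.9167 tcp [ 0.5303 -0.1001  0.1284] q [-0.299  0.321  1.712 -0.027  1.143  1.082] F [-0.2 -1.7 -8.4] M [ 0.04  0.05 -0.02] w 0.0113
tool x [ 0.201 -0.98   0.005] y [-0.979 -0.201  0.042] z [-0.04  -0.014 -0.999]
turn about tool z -179.73630310229242 0.2636968977075753 -179.73630310229242
grip rel axis [0.02937763 0.00145818 0.06706649] r 0.07321857673644581 ang 0.4128613981556129 value 0.10713860184438712
```

```bash
python3 -m inch '[[-1,0,-4,2,0],[-1,0,-3,1.5,0],[-1,0,-1,0.5,0],[-1,0,0,0,0],[-1,0,0,0,0]]' 20
python3 chk.py
python3 - <<'E'
from h import *
for n in ['side','wrist']:
    p=eyes.get_image(n); save(p,f'pics/{n}5.png')
a=cv2.imread('pics/side5.png')[170:290,190:310]; cv2.imwrite('pics/side5z.png',cv2.resize(a,None,fx=5,fy=5,interpolation=cv2.INTER_CUBIC))
E
```

```text
clock: 5.33
position: [0.5367, -0.0987, 0.1254]
ee_rot: [0.02, 0.775, -0.632, -0.012]
contact_force: [-4.0, -1.6, 1.6]
width: 0.0115
t 5.3333 tcp [ 0.5367 -0.0987  0.1254] q [-0.292  0.334  1.7   -0.029  1.146  1.09 ] F [-4.  -1.6  1.6] M [-0.05  0.82  0.01] w 0.0115
tool x [ 0.201 -0.98   0.006] y [-0.979 -0.201  0.046] z [-0.044 -0.015 -0.999]
turn about tool z -179.74020334942 0.25979665058000023 -179.74020334942
grip rel axis [0.03594701 0.00151707 0.0640301 ] r 0.07343051515830035 ang 0.5115595205418549 value 0.008440479458145078
```

View pics/side5z.png

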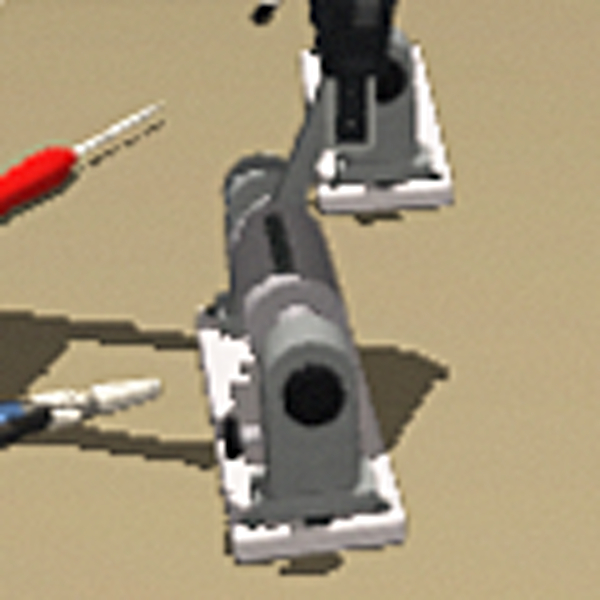

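View pics/wrist5.png

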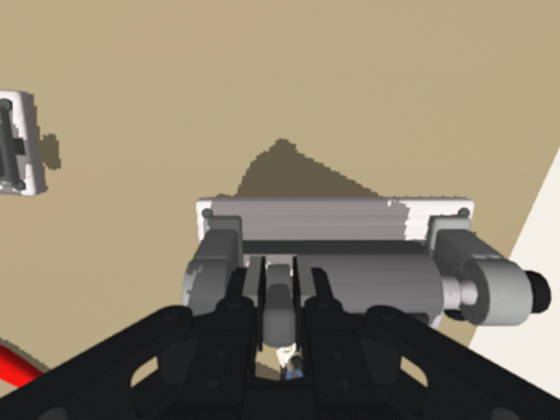

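```bash
python3 -m inch '[[-0.6,0,0,0,0],[-0.3,0,0,0,0],[0.2,0,0,0,0],[0.2,0,0,-8,0],[0.2,0,0,-20,0],[0.2,0,0,-25,0],[0.2,0,20,-25,0],[0.2,0,35,-20,0],[0.2,0,35,-10,0],[0.2,0,35,0,0],[0.2,0,35,0,0],[0.2,0,0,0,0]]' 20
python3 - <<'E'
from plan import *
import pickle
s,R=info(); p=eyes.get_image('wrist'); save(p,'pics/w6.png'); pickle.dump((s,R,p),open('w6.pkl','wb'))
for n in ['side','top']:
    p=eyes.get_image(n); save(p,f'pics/{n}6.png')
a=cv2.imread('pics/side6.png')[170:290,190:310]; cv2.imwrite('pics/side6z.png',cv2.resize(a,None,fx=5,fy=5,interpolation=cv2.INTER_CUBIC))
E
```

```text
clock: 6.43
position: [0.3924, -0.13, 0.2491]
ee_rot: [0.011, 0.776, -0.631, 0.001]
contact_force: [1.0, 0.1, -0.8]
width: 0.051
t 6.4333 tcp [ 0.3924 -0.13    0.2491] q [-0.469  0.02   1.776 -0.023  1.348  0.902] F [ 1.   0.1 -0.8] M [-0.05 -0.03 -0.04] w 0.051
tool x [ 0.205 -0.979  0.016] y [-0.979 -0.204  0.016] z [-0.012 -0.019 -1.   ]
```

View pics/side6z.png

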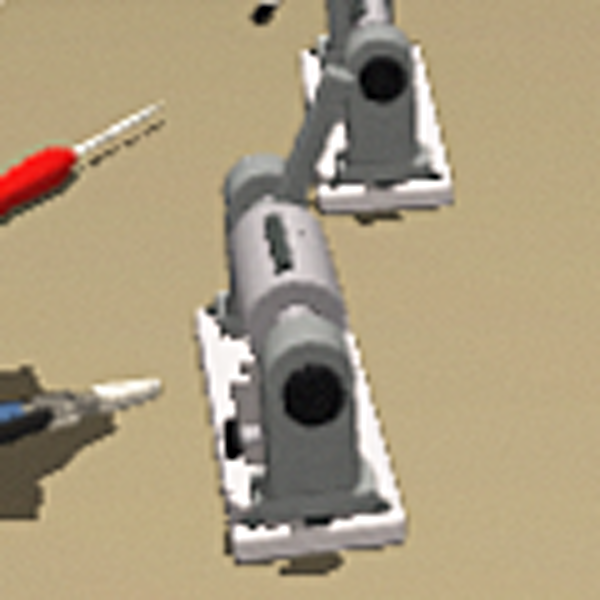

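View pics/w6.png

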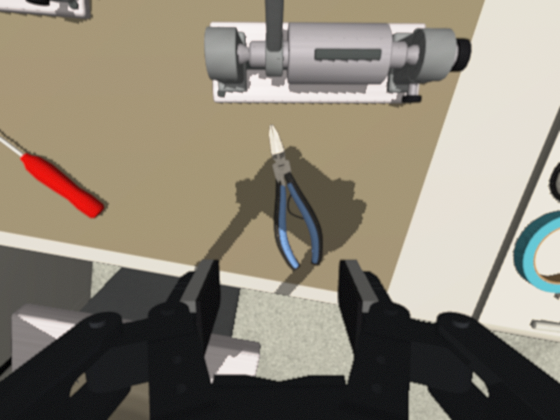

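View pics/top6.png

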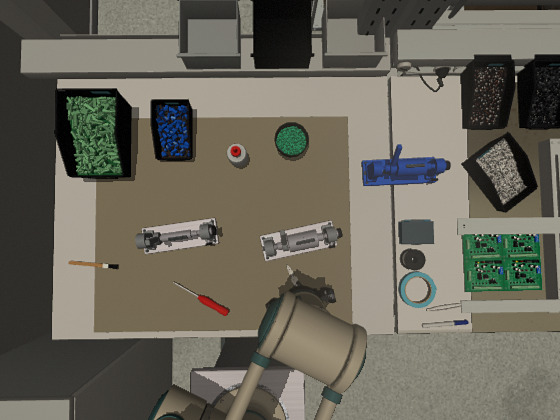

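```bash
python3 - <<'E'
import cv2
a=cv2.imread('pics/w6.png')[0:110,270:410]; cv2.imwrite('pics/w6z.png',cv2.resize(a,None,fx=5.5,fy=5.5,interpolation=cv2.INTER_CUBIC))
a=cv2.imread('pics/top6.png')[210:270,250:350]; cv2.imwrite('pics/top6z.png',cv2.resize(a,None,fx=8,fy=8,interpolation=cv2.INTER_CUBIC))
E
```

```text
(no output)
```

View pics/w6z.png

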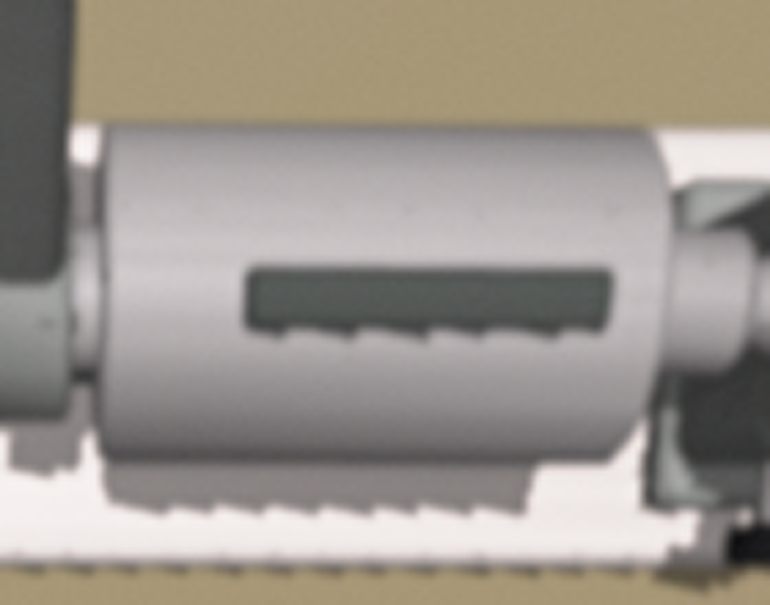

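View pics/top6z.png

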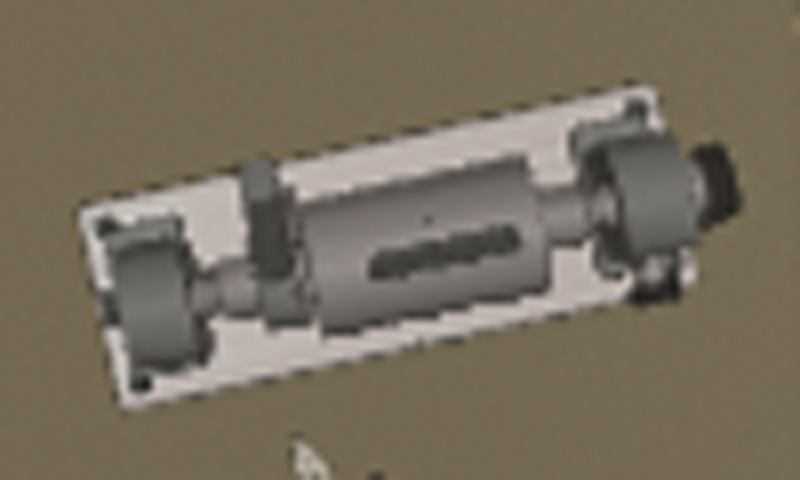

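```bash
python3 - <<'E'
from plan import *
import pickle
s,R,p=pickle.load(open('w6.pkl','rb')); m0=np.load('q2.npy')
M=np.linalg.inv(p['mount'])
def pw(X):
    Xt=(np.asarray(X)-s['position'])@R; Xc=Xt@M[:3,:3].T+M[:3,3]; u=Xc@p['K'].T; return u[:,:2]/u[:,2:]
a=np.linspace(-np.pi,np.pi,721)
def rows_w(P,q,y=-.005):
    uv=pw(W(q,np.c_[P[:,0],np.full(len(P),y),.08+P[:,1]])); return uv
T=eyes.get_image('top'); S=eyes.get_image('side')
circ=np.c_[.023*np.sin(a),.023*np.cos(a)]
def key(th):
    c=np.array([-np.sin(th),np.cos(th)]); t=np.array([np.cos(th),np.sin(th)])
    return np.array([c*.027+t*k for k in(-.004,.004)]+[c*.023+t*k for k in(-.004,.004)])
def pred_w(q,th):
    u=rows_w(circ,q)[:,1]; k=rows_w(key(th),q)[:,1]; return np.array([u.min(),u.max(),k.min(),k.max()])
obs=np.array([126,462,266,329])/5.5-.4
def f(z):
    q=np.array([z[0],m0[1],m0[2]]); pr=pred_w(q,z[1]); return pr[[0,1,2,3]]-obs
r=least_squares(f,[m0[0],0]); print('wrist fit',r.x,r.fun.round(2))
for th in(-.05,0,.05,.1): print(th,pred_w([r.x[0],m0[1],m0[2]],th).round(1))
print('obs',obs.round(1))
# top: key ends centre
kc=np.array([((375+7)/8,265/8),(513/8,238/8)])+[249.6,209.6]
kk=lambda q,th,y:W(q,[[-.027*np.sin(th),y,.08+.027*np.cos(th)]])[0]
for th in(-.1,0,.1): print('top key',th,proj(T,[kk(m0,th,.025),kk(m0,th,-.025)]).round(1).tolist(), 'side',proj(S,[kk(m0,th,.025),kk(m0,th,-.025)]).round(1).tolist())
print(kc)
for th in(-.1,0,.1): print('tail',th,proj(T,tail(m0,th,.088)).round(1),proj(S,tail(m0,th,.088)).round(1))
uv=pw([kk(m0,0,.025),kk(m0,0,-.025)]);print(uv)
E
```

```text
wrist fit [0.51044789 0.11632435] [-0.64  0.72 -0.2   0.2 ]
-0.05 [21.9 84.3 41.2 54. ]
0 [21.9 84.3 43.1 55.7]
0.05 [21.9 84.3 45.1 57.4]
0.1 [21.9 84.3 47.1 59.1]
obs [22.5 83.6 48.  59.4]
top key -0.1 [[291.1, 241.9], [310.0, 237.8]] side [[245.9, 209.5], [248.4, 219.3]]
top key 0 [[291.3, 242.9], [310.2, 238.9]] side [[244.8, 209.6], [247.1, 219.3]]
top key 0.1 [[291.5, 243.9], [310.4, 239.9]] side [[243.6, 209.8], [245.9, 219.5]]
[[297.35  242.725]
 [313.725 239.35 ]]
tail -0.1 [[280.7 224.6]] [[265.1 186.6]]
tail 0 [[281.4 227.6]] [[261.8 185. ]]
tail 0.1 [[282.1 230.7]] [[258.4 183.6]]
[[299.00812813  47.86038881]
 [366.7151349   48.59514528]]
```

```bash
python3 - <<'E'
from plan import *
m=np.load('q2.npy'); t=tail(m,.11); print(t)
s,R=info(None,m[2]); off=R[:,2]*manip.grip_point_offset
print('above',(R.T@(t-off+[0,0,.05]-s['position'])*1e3).round(1),'then',(R.T@[0,0,-.05]*1e3).round(1))
print('direct',(R.T@(t-off-s['position'])*1e3).round(1), tail(m,.0)-t)
E
```

```text
[ 0.53067571 -0.10136323  0.1460327 ]
t 6.6833 tcp [ 0.3987 -0.1302  0.248 ] q [-0.464  0.029  1.769 -0.021  1.344  0.903] F [0.6 0.6 0.1] M [-0.    0.08  0.01] w 0.051
tool x [ 0.207 -0.978  0.016] y [-0.978 -0.206  0.013] z [-0.009 -0.018 -1.   ]
turn about tool z -179.41212725903395 0.5878727409660485 -179.41212725903395
above [  -1.7 -135.7   68.9] then [-0.8 -0.6 50. ]
direct [  -2.5 -136.4  118.9] [ 0.00693774  0.00138941 -0.00354972]
```

```bash
python3 -m inch '[[0.2,0,-28,2,0.5],[0.2,0,-32,2,0],[0.2,-1,-32,10,0],[0.2,-1,-28,15,0],[0.2,0,-15,20,0],[0.2,0,0,20,0],[0.2,0,0,15,0],[0.2,0,0,0,0],[0.2,0,0,0,0]]' 20
python3 - <<'E'
from plan import *
m=np.load('q2.npy'); t=tail(m,.11)
s,R=info(None,m[2]); off=R[:,2]*manip.grip_point_offset
print('direct',(R.T@(t-off-s['position'])*1e3).round(1))
p=eyes.get_image('wrist'); save(p,'pics/w7.png')
E
```

```text
clock: 7.43
position: [0.5495, -0.0975, 0.1533]
ee_rot: [0.009, 0.776, -0.63, 0.002]
contact_force: [-0.2, 0.2, 0.0]
width: 0.0511
t 7.4333 tcp [ 0.5495 -0.0975  0.1533] q [-0.288  0.308  1.662 -0.019  1.175  1.083] F [-0.2  0.2  0. ] M [ 0.02 -0.    0.02] w 0.0511
tool x [ 0.206 -0.978  0.015] y [-0.979 -0.206  0.011] z [-0.007 -0.017 -1.   ]
turn about tool z -179.4495065539468 0.5504934460531956 -179.4495065539468
direct [-0.2 19.2 26.2]
```

View pics/w7.png

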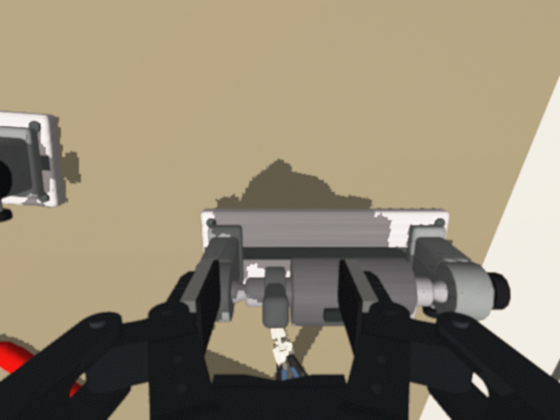

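```bash
python3 -m inch '[[0.2,-1,8,8,0],[0.2,-1,7,9,0],[0.2,0,4,8,0],[0,0,0,1,0],[-0.1,0,0,0,0]]' 20
python3 - <<'E'
from plan import *
m=np.load('q2.npy'); t=tail(m,.11)
s,R=info(None,m[2]); off=R[:,2]*manip.grip_point_offset
print('direct',(R.T@(t-off-s['position'])*1e3).round(1))
E
```

```text
clock: 7.9
position: [0.5339, -0.1006, 0.131]
ee_rot: [0.007, 0.777, -0.63, 0.006]
contact_force: [-0.1, -0.3, 0.5]
width: 0.0385
t 7.9 tcp [ 0.5339 -0.1006  0.131 ] q [-0.302  0.303  1.732 -0.02   1.1    1.069] F [-0.1 -0.3  0.5] M [ 0.01 -0.06  0.02] w 0.0385
tool x [ 0.206 -0.978  0.019] y [-0.978 -0.206  0.003] z [ 0.001 -0.019 -1.   ]
turn about tool z -179.41866505745412 0.5813349425458796 -179.41866505745412
direct [0.4 3.4 3.7]
```

```bash
python3 -m inch '[[-0.3,0,3,3,0.5],[-0.6,0,0,0,0],[-0.9,0,0,0,0],[-1,0,0,0,0],[-1,0,0,0,0]]' 25
python3 chk.py
```

```text
clock: 8.32
position: [0.5319, -0.0999, 0.1296]
ee_rot: [0.005, 0.773, -0.635, 0.006]
contact_force: [-0.2, 0.4, -0.7]
width: 0.0118
t 8.3167 tcp [ 0.5319 -0.0999  0.1296] q [-0.305  0.3    1.74  -0.015  1.093  1.077] F [-0.2  0.4 -0.7] M [ 0.41  0.08 -0.05] w 0.0118
tool x [ 0.195 -0.981  0.016] y [-0.981 -0.195 -0.001] z [ 0.004 -0.016 -1.   ]
turn about tool z 179.8951120983187 -0.1048879016813089 179.8951120983187
grip rel axis [0.03019849 0.00145416 0.06825831] r 0.07464011146962946 ang 0.41652820636139615 value 0.10347179363860387
```

```bash
python3 -m inch '[[-1,0,-4,2,0],[-1,0,-4,2,0],[-1,0,-3,1.5,0],[-1,0,-1,0.5,0],[-1,0,0,0,0],[-1,0,0,0,0]]' 25
python3 chk.py
python3 - <<'E'
from h import *
for n in ['side']:
    p=eyes.get_image(n); save(p,f'pics/{n}8.png')
a=[cv2.imread(f'pics/side{k}.png')[180:235,215:285] for k in (5,6,8)]; cv2.imwrite('pics/side8z.png',cv2.resize(cv2.vconcat([cv2.hconcat(a[:2]),cv2.hconcat(a[1:])]),None,fx=5.4,fy=5.4,interpolation=cv2.INTER_CUBIC))
E
```

```text
clock: 8.82
position: [0.5412, -0.098, 0.1245]
ee_rot: [0.008, 0.773, -0.634, 0.004]
contact_force: [-2.4, -0.3, 4.5]
width: 0.0118
t 8.8167 tcp [ 0.5412 -0.098   0.1245] q [-0.294  0.321  1.722 -0.019  1.098  1.089] F [-2.4 -0.3  4.5] M [ 0.31  0.77 -0.12] w 0.0118
tool x [ 0.195 -0.981  0.015] y [-0.981 -0.195  0.008] z [-0.004 -0.017 -1.   ]
turn about tool z 179.93047962377898 -0.06952037622102125 179.93047962377898
grip rel axis [0.03981479 0.00149834 0.06321645] r 0.07470968475770717 ang 0.5620556623353627 value -0.04205566233536273
```

View pics/side8z.png

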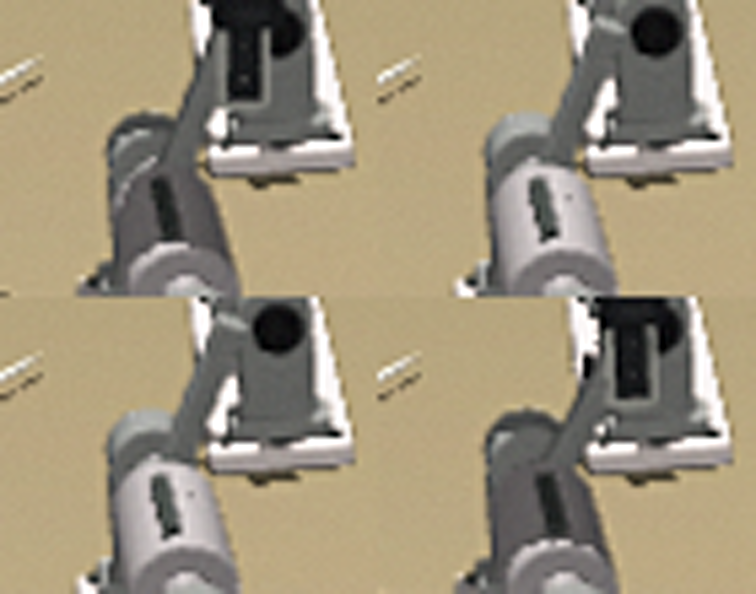

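```bash
python3 -m inch '[[-0.8,0,0,0,0],[-0.5,0,0,0,0],[0,0,0,0,0],[0.2,0,0,0,0],[0.2,0,0,-10,0],[0.2,0,0,-20,0],[0.2,0,0,-25,0],[0.2,0,22,-25,0],[0.2,0,25,-15,0],[0.2,0,20,0,0],[0.2,0,0,0,0],[0.2,0,0,0,0],[0.2,0,0,0,0],[0.2,0,0,0,0]]' 20
python3 - <<'E'
from plan import *
import pickle
s,R=info(); p=eyes.get_image('wrist'); save(p,'pics/w9.png'); pickle.dump((s,R,p),open('w9.pkl','wb'))
for n in ['side','top']:
    p=eyes.get_image(n); save(p,f'pics/{n}9.png')
a=cv2.imread('pics/side9.png')[180:235,215:285]; b=cv2.imread('pics/side6.png')[180:235,215:285]; cv2.imwrite('pics/side9z.png',cv2.resize(cv2.hconcat([b,a]),None,fx=5.4,fy=5.4,interpolation=cv2.INTER_CUBIC))
E
```

```text
clock: 10.03
position: [0.4839, -0.1118, 0.2288]
ee_rot: [0.003, 0.774, -0.633, 0.015]
contact_force: [-0.7, 0.6, -0.7]
width: 0.0508
t 10.0333 tcp [ 0.4839 -0.1118  0.2288] q [-0.356  0.146  1.685 -0.016  1.285  1.02 ] F [-0.7  0.6 -0.7] M [ 0.1   0.06 -0.06] w 0.0508
tool x [ 0.197 -0.98   0.027] y [-0.98  -0.198 -0.014] z [ 0.019 -0.023 -1.   ]
```

View pics/side9z.png

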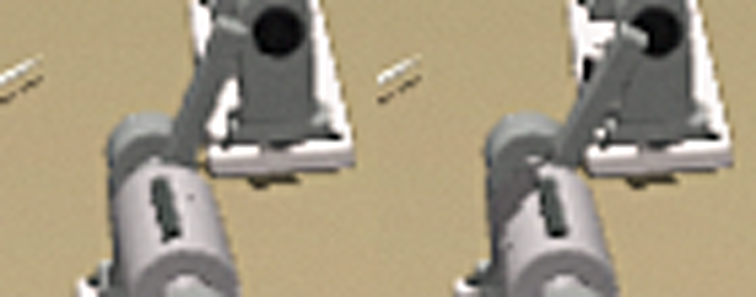

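View pics/w9.png

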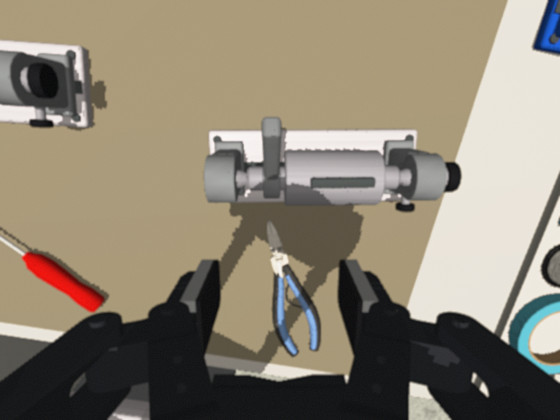

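```bash
python3 - <<'E'
import cv2
a=cv2.imread('pics/w9.png')[110:215,270:400]; cv2.imwrite('pics/w9z.png',cv2.resize(a,None,fx=6,fy=6,interpolation=cv2.INTER_CUBIC))
a=cv2.imread('pics/top9.png')[210:270,250:350]; cv2.imwrite('pics/top9z.png',cv2.resize(a,None,fx=8,fy=8,interpolation=cv2.INTER_CUBIC))
E
```

```text
(no output)
```

View pics/w9z.png

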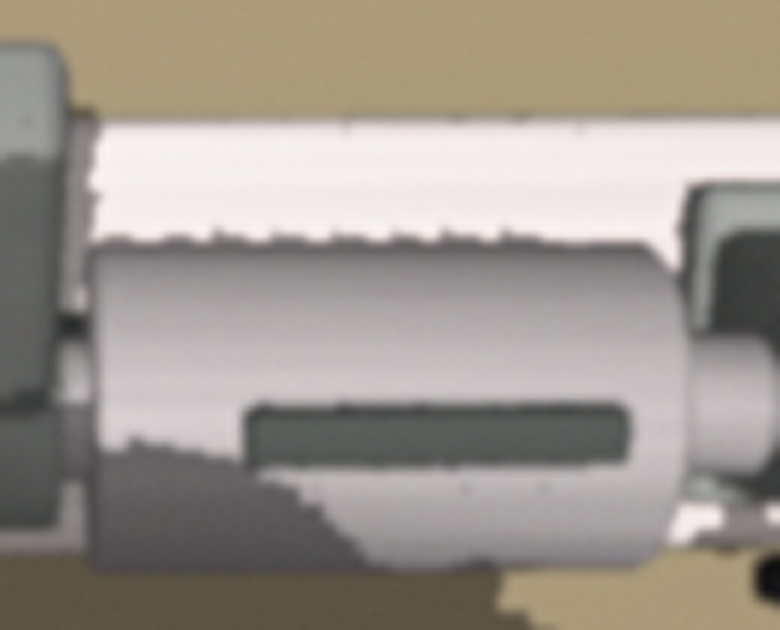

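View pics/top9z.png

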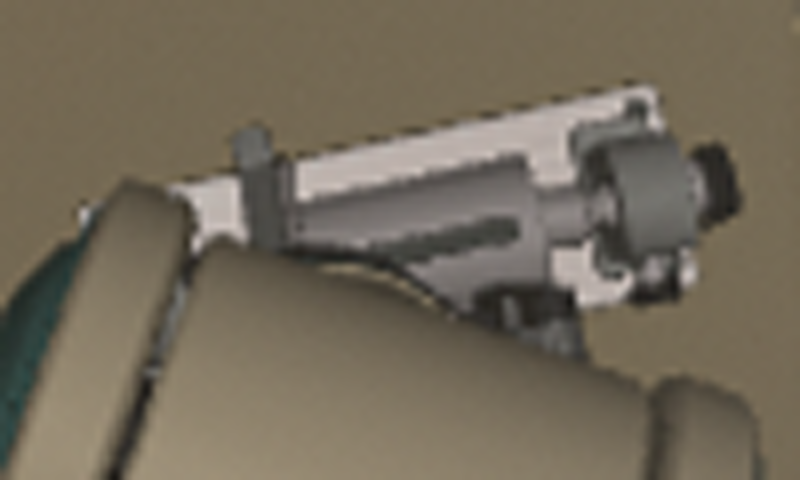

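```bash
cat > est.py <<'E'
from plan import *
import pickle,sys
def est(f,obs,y=-.01,tilt=0):
    s,R,p=pickle.load(open(f,'rb')); m0=np.load('q2.npy'); M=np.linalg.inv(p['mount'])
    R=Ro.from_rotvec(tilt*np.array([-np.sin(m0[2]),np.cos(m0[2]),0])).as_matrix()@R
    a=np.linspace(-np.pi,np.pi,721)
    def rows(P,q):
        X=W(q,np.c_[P[:,0],np.full(len(P),y),P[:,1]]); Xt=(X-s['position'])@R; Xc=Xt@M[:3,:3].T+M[:3,3]; u=Xc@p['K'].T; return u[:,1]/u[:,2]
    circ=np.c_[.023*np.sin(a),.08+.023*np.cos(a)]
    def key(th):
        c=np.array([-np.sin(th),np.cos(th)]); t=np.array([np.cos(th),np.sin(th)])
        return np.array([c*.027+t*k for k in(-.004,.004)]+[c*.023+t*k for k in(-.004,.004)])+[0,.08]
    def pred(z):
        q=[z[0],m0[1],m0[2]]; u=rows(circ,q); k=rows(key(z[1]),q); return np.array([u.min(),u.max(),k.min(),k.max()])
    r=least_squares(lambda z:pred(z)-obs,[m0[0],0])
    q=[r.x[0],m0[1],m0[2]]; cam=s['position']+R@p['mount'][:3,3]
    print(f,'tilt',tilt,'x,th',r.x.round(4),'res',r.fun.round(2),'base edges +x(z14,z0) -x',rows(np.array([[.037,.014],[.037,0],[-.037,.014],[-.037,0]]),q).round(1),'cam',cam.round(3))
E
python3 - <<'E'
from est import *
for t in(-.02,0,.02):
    est('w9.pkl',np.array([245,570,402,466])/6-.4+110,tilt=t)
    est('w6.pkl',np.array([126,462,266,329])/5.5-.4,tilt=t)
E
```

```text
w9.pkl tilt -0.02 x,th [ 0.513  -0.0199] res [-0.48  0.53 -0.2   0.17] base edges +x(z14,z0) -x [131.  130.8 203.6 200.7] cam [ 0.547 -0.096  0.373]
w6.pkl tilt -0.02 x,th [0.5143 0.137 ] res [-0.42  0.47 -0.15  0.15] base edges +x(z14,z0) -x [ 23.5  26.9 103.5 103.8] cam [ 0.46  -0.114  0.391]
w9.pkl tilt 0 x,th [ 0.51   -0.0402] res [-0.52  0.58 -0.2   0.18] base edges +x(z14,z0) -x [129.6 129.2 202.2 199.2] cam [ 0.55  -0.095  0.372]
w6.pkl tilt 0 x,th [0.5105 0.1163] res [-0.63  0.71 -0.19  0.2 ] base edges +x(z14,z0) -x [ 21.7  24.8 102.5 102.6] cam [ 0.463 -0.114  0.39 ]
w9.pkl tilt 0.02 x,th [ 0.507  -0.0605] res [-0.55  0.61 -0.21  0.19] base edges +x(z14,z0) -x [128.3 127.5 200.8 197.6] cam [ 0.553 -0.095  0.37 ]
w6.pkl tilt 0.02 x,th [0.5068 0.0957] res [-0.84  0.95 -0.24  0.25] base edges +x(z14,z0) -x [ 19.8  22.7 101.4 101.3] cam [ 0.466 -0.113  0.388]
```

```bash
python3 - <<'E'
from plan import *
m=np.load('q2.npy'); t=tail(m,-.04)
s,R=info(None,m[2]); off=R[:,2]*manip.grip_point_offset
print('direct',(R.T@(t-off-s['position'])*1e3).round(1))
E
```

```text
t 10.1833 tcp [ 0.4836 -0.1117  0.2282] q [-0.356  0.147  1.686 -0.016  1.285  1.02 ] F [ 0.3  0.  -1. ] M [-0.04  0.04 -0.02] w 0.0513
tool x [ 0.197 -0.98   0.026] y [-0.98  -0.198 -0.013] z [ 0.018 -0.023 -1.   ]
turn about tool z -179.9136267895879 0.08637321041209134 -179.9136267895879
direct [ -3.1 -56.7 106.5]
```

```bash
python3 -m inch '[[0.2,-1,-15,0,0],[0.2,-1,-17,5,0],[0.2,-1,-14,12,0],[0.2,0,-6,18,0],[0.2,0,0,20,0],[0.2,0,0,15,0],[0.2,0,0,0,0],[0.2,0,0,0,0]]' 25
python3 - <<'E'
from plan import *
m=np.load('q2.npy'); t=tail(m,-.04)
s,R=info(None,m[2]); off=R[:,2]*manip.grip_point_offset
print('direct',(R.T@(t-off-s['position'])*1e3).round(1))
E
```

```text
clock: 10.85
position: [0.5413, -0.0983, 0.1523]
ee_rot: [0.004, 0.775, -0.632, 0.012]
contact_force: [0.4, -0.2, 0.2]
width: 0.0515
t 10.85 tcp [ 0.5413 -0.0983  0.1523] q [-0.295  0.286  1.697 -0.018  1.138  1.081] F [ 0.4 -0.2  0.2] M [-0.04 -0.    0.07] w 0.0515
tool x [ 0.2   -0.98   0.024] y [-0.98 -0.2  -0.01] z [ 0.014 -0.021 -1.   ]
turn about tool z -179.77278553350308 0.22721446649691757 -179.77278553350308
direct [ 0.6  1.5 30. ]
```

```bash
python3 -m inch '[[0.2,0,0,10,0],[0.2,0,0,10,0],[0.2,0,1,6,0],[0,0,0,0,0],[-0.2,0,0,0,0]]' 25
python3 - <<'E'
from plan import *
m=np.load('q2.npy'); t=tail(m,-.04)
s,R=info(None,m[2]); off=R[:,2]*manip.grip_point_offset
print('direct',(R.T@(t-off-s['position'])*1e3).round(1))
p=eyes.get_image('wrist'); save(p,'pics/w10.png')
E
```

```text
clock: 11.27
position: [0.542, -0.0994, 0.1255]
ee_rot: [0.003, 0.775, -0.632, 0.013]
contact_force: [-0.7, 0.2, -0.0]
width: 0.0346
t 11.2667 tcp [ 0.542  -0.0994  0.1255] q [-0.297  0.311  1.736 -0.018  1.073  1.081] F [-0.7  0.2 -0. ] M [-0.04  0.01 -0.03] w 0.0346
tool x [ 0.2   -0.979  0.025] y [-0.98  -0.2   -0.012] z [ 0.017 -0.022 -1.   ]
turn about tool z -179.76316997476127 0.23683002523873142 -179.76316997476127
direct [0.  1.8 3.2]
```

View pics/w10.png

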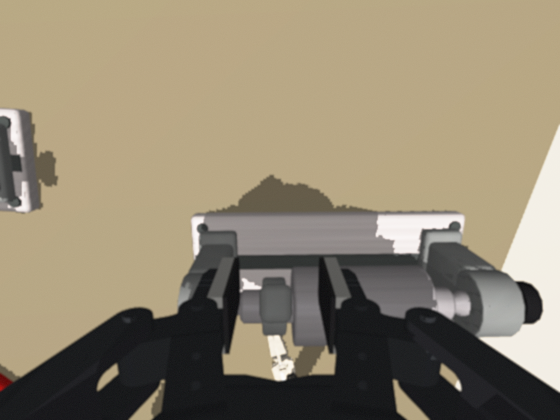

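```bash
python3 -m inch '[[-0.4,0,1.5,2,0],[-0.7,0,0,0,0],[-0.9,0,0,0,0],[-1,0,0,0,0],[-1,0,0,0,0]]' 25
python3 chk.py
```

```text
clock: 11.73
position: [0.5403, -0.0984, 0.1242]
ee_rot: [0.001, 0.774, -0.633, 0.013]
contact_force: [0.6, -0.4, -1.2]
width: 0.0116
t 11.7333 tcp [ 0.5403 -0.0984  0.1242] q [-0.299  0.309  1.742 -0.014  1.068  1.08 ] F [ 0.6 -0.4 -1.2] M [ 0.51  0.09 -0.13] w 0.0116
tool x [ 0.197 -0.98   0.022] y [-0.98  -0.198 -0.014] z [ 0.018 -0.018 -1.   ]
turn about tool z -179.931720327518 0.06827967248199229 -179.931720327518
grip rel axis [0.03843911 0.00146944 0.0628873 ] r 0.07370466262407525 ang 0.5486417600518403 value -0.02864176005184027
```

```bash
python3 -m inch '[[-1,0,1.6,-0.9,0],[-1,0,1.4,-0.8,0],[-1,0,0.6,-0.3,0],[-1,0,0,0,0],[-1,0,0,0,0],[-1,0,0,0,0]]' 25
python3 chk.py
```

```text
clock: 12.23
position: [0.5386, -0.0987, 0.1253]
ee_rot: [-0.001, 0.773, -0.634, 0.014]
contact_force: [2.4, 0.6, -5.4]
width: 0.0119
t 12.2333 tcp [ 0.5386 -0.0987  0.1253] q [-0.302  0.304  1.747 -0.011  1.065  1.077] F [ 2.4  0.6 -5.4] M [ 0.67 -0.4  -0.14] w 0.0119
tool x [ 0.195 -0.981  0.021] y [-0.981 -0.196 -0.019] z [ 0.022 -0.017 -1.   ]
turn about tool z 179.95248862704813 -0.04751137295187391 179.95248862704813
grip rel axis [0.03664516 0.00146252 0.06394505] r 0.07370100183207505 ang 0.5203845739164561 value -0.00038457391645607686
```

```bash
python3 -m inch '[[-1,0,1.0,-0.5,0],[-1,0,0,0,0],[-1,0,0,0,0]]' 25
python3 chk.py
python3 -m inch '[[-0.8,0,0,0,0],[-0.5,0,0,0,0],[0,0,0,0,0],[0.2,0,0,0,0],[0.2,0,0,-10,0],[0.2,0,0,-20,0],[0.2,0,0,-25,0],[0.2,0,22,-25,0],[0.2,0,25,-15,0],[0.2,0,30,0,0],[0.2,0,10,0,0],[0.2,0,0,0,0],[0.2,0,0,0,0],[0.2,0,0,0,0],[0.2,0,0,0,0]]' 20
python3 - <<'E'
from plan import *
import pickle
s,R=info(); p=eyes.get_image('wrist'); save(p,'pics/w11.png'); pickle.dump((s,R,p),open('w11.pkl','wb'))
for n in ['side','top']:
    p=eyes.get_image(n); save(p,f'pics/{n}11.png')
E
```

```text
clock: 12.48
position: [0.5379, -0.0989, 0.1257]
ee_rot: [-0.001, 0.773, -0.634, 0.014]
contact_force: [2.2, 0.3, -5.7]
width: 0.0118
t 12.4833 tcp [ 0.5379 -0.0989  0.1257] q [-0.303  0.302  1.748 -0.01   1.064  1.076] F [ 2.2  0.3 -5.7] M [ 0.69 -0.52 -0.15] w 0.0118
tool x [ 0.195 -0.981  0.021] y [-0.981 -0.195 -0.019] z [ 0.023 -0.017 -1.   ]
turn about tool z 179.94310297086363 -0.05689702913639394 179.9431029708636
grip rel axis [0.03588845 0.00143466 0.06443259] r 0.07375323225021492 ang 0.5081957157969103 value 0.011804284203089765
clock: 13.73
position: [0.4491, -0.1188, 0.2339]
ee_rot: [0.003, 0.775, -0.632, 0.021]
contact_force: [-0.2, 0.1, -0.5]
width: 0.0515
t 13.7333 tcp [ 0.4491 -0.1188  0.2339] q [-0.395  0.087  1.743 -0.018  1.274  0.977] F [-0.2  0.1 -0.5] M [0.09 0.01 0.02] w 0.0515
tool x [ 0.201 -0.979  0.036] y [-0.979 -0.202 -0.022] z [ 0.029 -0.03  -0.999]
```

View pics/w11.png

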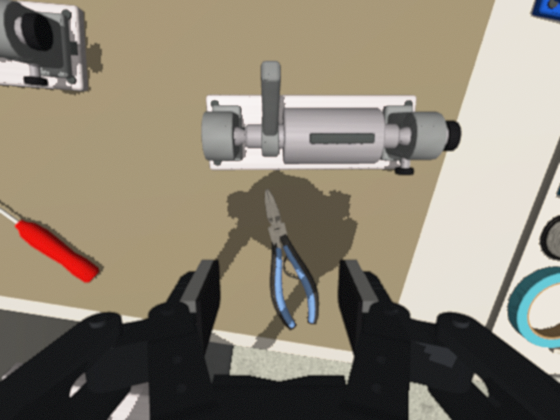

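```bash
python3 - <<'E'
import cv2
a=cv2.imread('pics/w11.png')[80:185,270:400]; cv2.imwrite('pics/w11z.png',cv2.resize(a,None,fx=6,fy=6,interpolation=cv2.INTER_CUBIC))
a=cv2.imread('pics/side11.png')[180:235,215:285]; b=cv2.imread('pics/side9.png')[180:235,215:285]; cv2.imwrite('pics/side11z.png',cv2.resize(cv2.hconcat([b,a]),None,fx=5.4,fy=5.4,interpolation=cv2.INTER_CUBIC))
E
```

```text
(no output)
```

View pics/w11z.png

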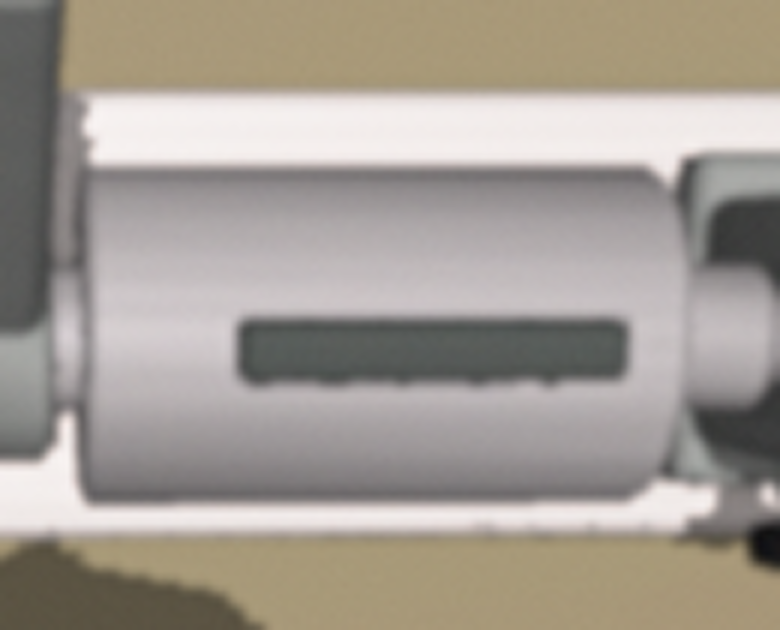

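View pics/side11z.png

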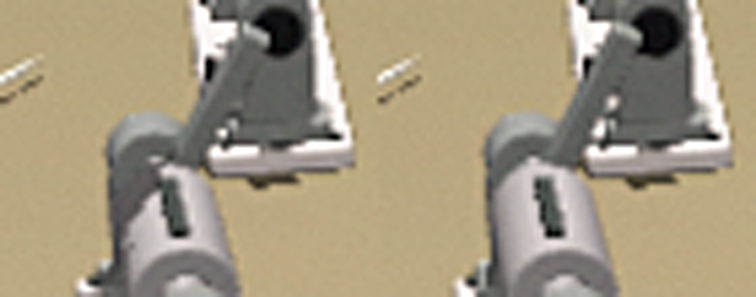

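View pics/top11.png

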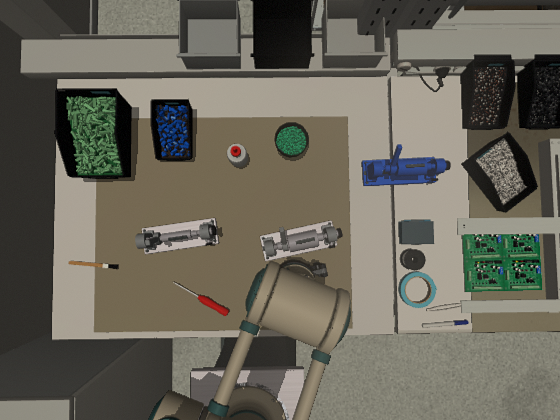

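```bash
python3 - <<'E'
from est import *
for t in(-.02,0,.02):
    est('w11.pkl',np.array([168,500,318,381])/6-.4+80,tilt=t)
print('obs base',91/6-.4+80,535/6-.4+80)
E
```

```text
w11.pkl tilt -0.02 x,th [0.5133 0.0371] res [-0.64  0.73 -0.28  0.24] base edges +x(z14,z0) -x [ 95.9  97.1 170.7 169.1] cam [ 0.511 -0.101  0.379]
w11.pkl tilt 0 x,th [0.5102 0.0165] res [-0.74  0.84 -0.3   0.26] base edges +x(z14,z0) -x [ 94.3  95.3 169.4 167.6] cam [ 0.514 -0.101  0.377]
w11.pkl tilt 0.02 x,th [ 0.5071 -0.0041] res [-0.84  0.95 -0.32  0.28] base edges +x(z14,z0) -x [ 92.8  93.5 168.1 166.1] cam [ 0.516 -0.1    0.376]
obs base 94.76666666666667 168.76666666666665
```

```bash
python3 - <<'E'
from h import *
s=manip.get_state(); print(s['clock'],s['contact_force'],np.abs(s['qd']).max()); print(manip.sign_off())
E
```

```text
13.8833 [-0.56791067  0.42887505  0.86219118] 0.006537664290976271
the job is handed in; nothing more can be done
None
```

I turned the thick shaft until its long key faced straight up, to within about 1°. I then let go, backed the gripper clear and handed the job in at 13.9 s.

I gripped the dog's tail across its 12 mm thickness and swung it from about 0.85 rad. It took three passes:
- **First pass:** the key stopped short at about +0.12 rad. The arm's own position reading had put it at 0.01 rad, so that reading disagreed with the pictures and I went by the pictures.
- **Second pass:** the key went slightly too far, to about −0.04 rad.
- **Third pass:** I brought it back by a small amount.

**Last checks:** after letting go, the wrist picture gave +0.01 to +0.02 rad, good to roughly ±0.02. The base edges in that picture agreed with the camera pose used. The arm's reading before letting go was +0.012 rad. Before handing in, the arm was still and the readings showed no contact with anything. I did not measure the thin shaft; I never touched it, and it looks the same in the before and after top pictures.

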